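Emergency lid release of a bench centrifuge

ROBOT

A 7-joint arm with a two-finger parallel gripper is mounted at the origin on a cart in front of the work surface, level with it; the furniture and walls round the work are solid. World frame = base frame: x ahead of the robot, y to its left, z up, the work surface at z = 0. Lengths are in m, angles in rad, forces in N, time in s.
With the tool pointing down it reaches from about 0.4 to 0.875 m from the base axis. Payload 19.3 kg.
Tool frame: the origin (TCP) lies at the very end of the fingers, on their centre line; the grasp point (between the pads) lies 19 mm behind it; z points along the fingers, y is the line along which they close (so a half turn about z gives the same grasp; the last joint's range is limited). The gripper opens to 85 mm and grips with 20 to 120 N. Pads are 22 mm wide; open, the fingers measure 114 mm over their backs; the gripper's body (76 mm by 85 mm) begins 54 mm behind the grasp point. The pads swing forward as they close: fully open they stand 13 mm farther back than shut.
Start: joints at [-1.357, 0.521, -0.036, 1.599, 0.021, 1.021, -0.113], TCP at [0.175, 0.6, 0.231] pointing down, gripper open.
Joint ranges: [-2.91, 2.91], [-0.3, 2.13], [-1.5, 1.42], [0.17, 2.43], [-1.26, 4.41], [0.16, 1.93], [-2.52, 2.52]. Speed limits (rad/s): [1.89, 1.89, 2.39, 2.39, 3.01, 3.01, 3.01].

INTERFACE

Orientations are given as [roll, pitch, yaw] about the fixed x, y, z axes, in that order (R = Rz(yaw) Ry(pitch) Rx(roll)).
In Python, from workcell import bot, grab_frame, calibration, job gives the robot as it stands.
- The arm moves only by the shell command python3 -m creep FILE [FORCE], which reads ROWS from the file FILE. ROWS is a JSON list of rows, 1 to 5 of them, each written [opening, [dx, dy, dz], [rx, ry, rz]]: the finger opening in m, then dx, dy, dz in m, then a rotation vector rx, ry, rz in rad; each row is the pose to reach, as a shift and turn from the pose commanded when the command began, along the tool's axes at that moment; what a row does not reach only later rows make up. A row lasts 1/8 s, in which the tool goes at most 0.0625 m and 0.188 rad, less where a joint would pass 70% of its speed; a pose out of reach is approached as far as the arm can. The fingers move at their own pace and stop on an object; FORCE is the grip in N (left out, the last holds). Time passes only in rows, so rows that do not move let the fingers close. It prints the time, the measured TCP pose, the force, the opening and the grip force at its end. Input that does not fit is refused with a message, and nothing moves.
- bot.observe(): the state, without advancing time (a new reading comes with each control period).
- grab_frame(name): name is "scene" or "top" or "wrist"; returns (picture, depth): 400x640x3 uint8, blue, green, red; 400x640 float32, m along the optical axis (not along the pixel's ray), 0 where there is no reading.
- calibration(name): a dict with "vfov" (degrees; the focal length in pixels is half the picture's height over the tangent of half this angle, whatever the lens; pixels are square), "cx", "cy" (the principal point, pixels), "eye" and "attitude" of the camera in the world. Camera axes: x right, y down, z forward; pixel columns grow to the right and rows downward; lengths in m; the calibration is good to about 2 mm. A picture is of the moment at which its call begins: read the wrist's pose just before it. calibration takes no time and is no camera call; for the wrist camera it gives the pose at the moment of the call.
- job.job_done(): hands the job in; it is judged then, once.
The state is a dict: "clock": time; "qpos": joint angles; "qd": joint speeds; "joint_efforts": joint torques, N m; "position": TCP position; "tool_rot": TCP orientation; "force": force on the tool from outside, world axes, zero at the start; "moment": the same for the moment, N m; "grip_width": finger opening in m; "finger_force": force on a finger pad.
Only numpy, scipy, OpenCV 4.12 (cv2) and the standard library are available. Lean on these libraries where they do the work, as an engineer would, in place of code of your own. Each camera call takes 0.05 s, during which the arm holds its last target. There are 200 camera calls.

TASK

The centrifuge lost power with its lid locked. Take the orange-handled release rod from the metal tray, push it level through the orange-framed slot in the centrifuge's front and gently press the hidden latch tab so that the lid springs ajar, then swing the lid right over, past upright, so that it stays open by itself. Finally set the rod down flat inside the metal tray again (not dropped), and leave the other things on the bench undisturbed.

Things in the scene. Friction and masses are not known exactly. Their poses are not given: they have to be found in the camera images.
- centrifuge: White bench centrifuge, 190 deep (x) x 170 wide (y) x 110 high without the lid, fixed to the bench. Origin: centre of its underside. Its +x axis points from its front (display, slot; towards the robot) to its back, +z up. With the lid open its flat top is at 110 height, with a round bowl (120 diameter, centred at x +30) holding a rotor.
- slot (a point): Centre of the mouth of the release slot in the front face, at (-95, 40, 60) in the centrifuge frame. The upright slot is 14 wide (y) and 24 high (z), with an orange frame, in a wall 10 thick; a rod goes in level along the centrifuge's +x. Behind it is a dark cavity 30 wide; straight behind the mouth, 30 in from the front face, stands the hidden latch tab (22 wide, from height 40 to 76).
- latch_tab (a joint): Travel of the hidden latch tab, m: 0 at rest, grows as it is pushed along the centrifuge's +x, hard stop at 0.012. A spring holds it out (3 N at rest, about 7 N at the stop). The lid is let go at about 0.005; press to 0.010 to be sure. It springs back when let go. Pushing the tab with more than 35 N breaks it.
- lid (a joint): Lid angle, rad: 0 shut and locked, stop at 1.85 (leaning back past upright). The locked lid cannot be pulled up. Once let go, a small spring pin lifts it to about 0.22; from there it is nearly free (0.25 kg, about 0.23 N m to lift near shut): it falls back onto the pin if left before upright (1.57) and falls open against its stop if taken past upright.
- lid_hinge (a point): Middle of the lid's hinge line, in the plane of the lid's underside, at (85, 0, 112) in the centrifuge frame; the hinge line runs along the centrifuge's y, and the lid opens by its front edge rising.
- lid_edge (a point): Middle of the lid's front lower edge, 186 in front of the hinge line; it moves with the lid. The lid is a grey plate 186 x 166 x 12 whose front edge stands 6 out over the front face; sprung ajar, this edge is about 40 above the body's top.
- pin (a point): The small spring pin that lifts the lid, at (-70, -60, 112) in the centrifuge frame while the lid is shut; 14 wide, it rises 35 with the lid. A steel prong at y +40, 165 from the hinge, hangs 27 down from the lid's underside; between y -40 and +25 the underside is clear for lifting.
- rod: Release rod, 190 long, 0.09 kg: a square orange plastic handle 18 x 18, 90 long (x from -90 to 0), and a round steel shaft 8 in diameter (x from 0 to +100) with a rounded tip. Its +x axis runs along the rod from handle to tip. Origin: underside of the handle, at its joint with the shaft; the rod's axis is 9 above it. It lies level on its handle in the tray, its mass centre at about x -31.
- rod_tip (a point): Tip of the rod, on its axis: (100, 0, 9) in the rod frame.
- tray: Shallow aluminium tray, 240 (x) x 130 (y), open on top; floor 3 thick, rim 14 high, walls 3 thick. Fixed to the bench. Origin: centre of its underside, x along its length.
- notebook: Red notebook 210 x 151 x 12, lying loose; a bystander. Origin: centre of underside.
- timer: White bench timer 70 x 66 x 18; a bystander. Origin: centre of underside.
- small_bottle: Small white reagent bottle with black cap, 50 diameter, 84 high; a bystander. Origin: centre of underside.
- red_bottle: White reagent bottle with red cap, 66 diameter, 99 high; a bystander. Origin: centre of underside.

How it is judged:
By the outcome, as a careful person would: the job done as asked, in the order asked, and still so for the second after the job is handed in, with the robot touching nothing.
It also fails if it takes over 64 s, if anything falls off the work surface, if the arm or the gripper's body presses on something with over 40 N, if the wrist force passes 120 N, or if a joint passes its speed limit or range.

## Working session

There is one attempt and no reset: what is moved stays moved. The work goes in short steps, Python scripts to look and compute and a shell command to move; the robot and the scene stay as the last step left them, time stands still between calls to the robot, and variables do not carry over. Pictures are saved under pics/ and viewed, at most 13 in all, crops included, and the job is handed in when it is done.

```bash
mkdir -p pics
cat > h.py <<'E'
import numpy as np, cv2
from scipy.spatial.transform import Rotation as R
from workcell import bot, grab_frame, calibration, job
def cam(name):
    c=calibration(name); p,d=grab_frame(name); return c,p,d
def Rm(a):
    a=np.array(a,float)
    return a if a.shape==(3,3) else (R.from_quat(a).as_matrix() if a.size==4 else R.from_euler('xyz',a).as_matrix())
def pt(c,u,v,z):
    f=200/np.tan(np.radians(c['vfov'])/2)
    return np.array(c['eye'])+Rm(c['attitude'])@np.array([(u-c['cx'])/f*z,(v-c['cy'])/f*z,z])
def cloud(c,d):
    v,u=np.mgrid[0:400,0:640]; f=200/np.tan(np.radians(c['vfov'])/2)
    P=np.stack([(u-c['cx'])/f*d,(v-c['cy'])/f*d,d],-1)
    return P@Rm(c['attitude']).T+np.array(c['eye'])
E
python3 - <<'E'
from h import *
for n in ('scene','top'):
    c,p,d=cam(n); print(n,c); cv2.imwrite(f'pics/{n}0.png',p); np.savez(f'{n}0.npz',p=p,d=d)
print(bot.observe())
E
```

```text
scene {'vfov': 55.242386677362795, 'cx': 314.876324266256, 'cy': 198.2290214071005, 'eye': array([ 0.11126241, -0.46660146,  0.99506882]), 'attitude': array([-2.50605458, -0.0082916 , -0.74264646])}
top {'vfov': 42.24015083683844, 'cx': 315.97485691778365, 'cy': 204.7185055671823, 'eye': array([0.13105088, 0.20303086, 1.67397152]), 'attitude': array([-2.84352871,  0.00800604, -2.01370343])}
{'clock': 0.1, 'qpos': array([-1.35721387,  0.52194421, -0.03631771,  1.5999013 ,  0.02115615,
        1.0210903 , -0.1127883 ]), 'qd': array([-0.00163388, -0.00136392,  0.00070754, -0.00098441, -0.00034901,
       -0.00108539,  0.00089731]), 'joint_efforts': array([ 5.03488001e-03, -9.28474259e+01,  1.98480897e+00, -3.70530725e+01,
        1.82584865e-02,  5.27848300e-03, -4.58258319e-05]), 'position': array([0.17494002, 0.59973174, 0.23080753]), 'tool_rot': array([-3.14063276e+00,  3.28707402e-05,  2.85777868e+00]), 'force': array([ 0.28262677, -0.8212087 ,  0.72647562]), 'moment': array([ 0.01392384, -0.06200833, -0.02281295]), 'finger_force': 0.0, 'grip_width': 0.08584219924403466}
```

View pics/scene0.png

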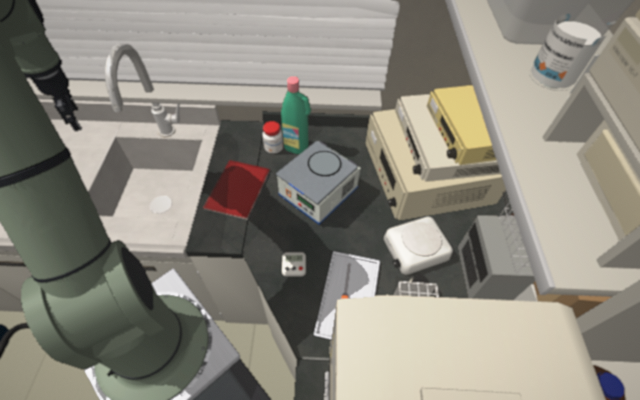

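View pics/top0.png

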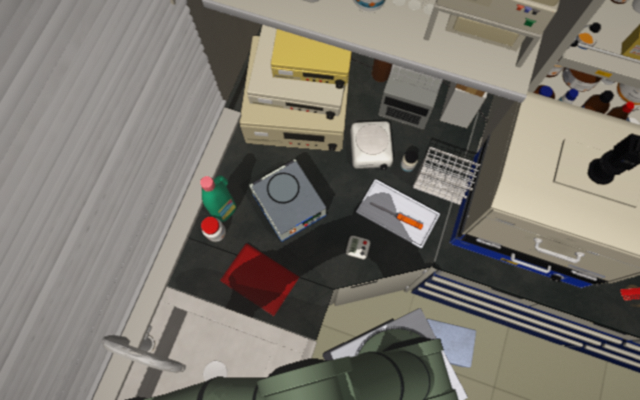

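The scene view shows the centrifuge at about (318,180), its front facing lower left, and the tray at (347,295) partly hidden. In the top view the centrifuge is at (288,200), the tray at (398,213), and the rod runs from the orange handle (408,220) to its tip near (370,205).

Run:
```python
from h import *
Z=np.load('top0.npz'); c=calibration('top'); P=cloud(c,Z['d']); p=Z['p']; 
hsv=cv2.cvtColor(p,cv2.COLOR_BGR2HSV)
v,u=np.mgrid[0:400,0:640]
m=(P[...,2]>.117)&(P[...,2]<.135)&(u>240)&(u<335)&(v>150)&(v<250)
r=cv2.minAreaRect(P[m][:,:2].astype(np.float32)); print('lid',r,cv2.boxPoints(r).round(4).tolist(),np.median(P[m][:,2]))
o=(hsv[...,0]<14)&(hsv[...,1]>150)&(hsv[...,2]>120)&(u>380)&(u<440)&(v>190)&(v<240)
q=P[o]; r=cv2.minAreaRect(q[:,:2].astype(np.float32)); print('handle',r,cv2.boxPoints(r).round(4).tolist(),np.median(q[:,2]),o.sum())
t=(p.min(-1)>120)&(u>345)&(u<450)&(v>175)&(v<252)&(P[...,2]<.03)&(P[...,2]>-.02)
n,l,s,_=cv2.connectedComponentsWithStats(t.astype(np.uint8)); k=1+s[1:,4].argmax()
q=P[l==k]; r=cv2.minAreaRect(q[:,:2].astype(np.float32)); print('tray',r,cv2.boxPoints(r).round(4).tolist())
for uu,vv in ((288,200),(408,220),(385,212),(398,235),(357,247),(260,280),(410,160),(370,145),(345,150),(212,230),(430,150)): print(uu,vv,P[vv,uu].round(3))
a=cv2.resize(p[150:260,240:450],None,fx=3.6,fy=3.6,interpolation=cv2.INTER_CUBIC)
cv2.imwrite('pics/topc.png',a[:,:800])
```

```text
lid ((0.6332479119300842, 0.07848165929317474), (0.19725845754146576, 0.16731984913349152), 6.465005874633789) [[0.5257999897003174, 0.15049999952316284], [0.544700026512146, -0.015799999237060547], [0.7407000064849854, 0.006500000134110451], [0.7218000292778015, 0.17270000278949738]] 0.12661831323632855
handle ((0.2941441833972931, -0.02389410138130188), (0.08519268780946732, 0.5523764491081238), 26.937583923339844) [[0.13109999895095825, 0.2029999941587448], [0.3813000023365021, -0.28940001130104065], [0.45719999074935913, -0.2508000135421753], [0.2070000022649765, 0.24160000681877136]] 0.02280193400654351 137
tray ((0.45839762687683105, -0.24258026480674744), (0.24820353090763092, 0.1427008956670761), 33.28123474121094) [[0.3154999911785126, -0.25099998712539673], [0.3937999904155731, -0.3702999949455261], [0.6013000011444092, -0.23409999907016754], [0.5230000019073486, -0.11479999870061874]]
288 200 [0.617 0.083 0.13 ]
408 220 [ 0.416 -0.254  0.024]
385 212 [ 0.478 -0.203  0.003]
398 235 [ 0.387 -0.202  0.014]
357 247 [ 0.408 -0.061  0.021]
260 280 [0.447 0.267 0.008]
410 160 [ 0.583 -0.34   0.085]
370 145 [ 0.695 -0.252  0.064]
345 150 [ 0.737 -0.181  0.004]
212 230 [0.639 0.337 0.099]
430 150 [ 0.609 -0.448  0.004]
```

View pics/topc.png

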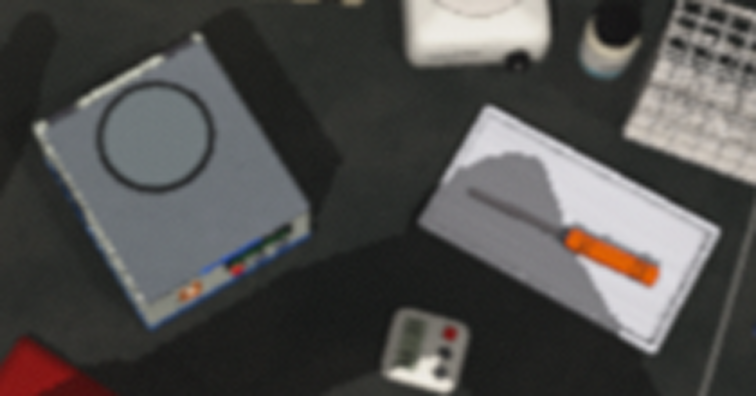

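```bash
cat >> h.py <<'E'
def go(p,yaw,roll=np.pi,pitch=0):
    s=bot.observe(); A=Rm(s['tool_rot']); B=R.from_euler('xyz',[roll,pitch,yaw]).as_matrix()
    print('delta',(A.T@(np.array(p)-s['position'])).round(4),'rot',R.from_matrix(A.T@B).as_rotvec().round(4))
def ray(c,u,v,z):
    a=pt(c,u,v,1.)-c['eye']; return c['eye']+a*(z-c['eye'][2])/a[2]
E
python3 - <<'E'
from h import *
c=calibration('top')
q=lambda x,y:(240+x/3.6-.36,150+y/3.6-.36)
a=ray(c,*q(655,274),.015);b=ray(c,*q(567,237),.015);t=ray(c,*q(470,190),.012)
print(a,b,t,np.linalg.norm(a-b),np.linalg.norm(t-b)); w=np.arctan2(*(t-a)[1::-1]);print(w)
for n,x,y in (('t1',487,105),('t2',720,232),('t3',655,352),('t4',419,223)): print(n,ray(c,*q(x,y),.014))
print('slot',ray(c,*q(190,291),.06))
for n,x,y in (('l',37,125),('l',198,35),('l',311,212),('l',147,297)): print(n,ray(c,*q(x,y),.124))
u=(t-a)/np.linalg.norm(t-a); g=b-.04*u; print('g',g); g[2]=.16
go(g,w)
E
```

```text
[ 0.38116867 -0.28724443  0.015     ] [ 0.44711912 -0.23101905  0.015     ] [ 0.52691565 -0.17163903  0.012     ] 0.08666461846974836 0.09951116740034271
0.6705761564417385
t1 [ 0.59445696 -0.22408513  0.014     ]
t2 [ 0.39071125 -0.36106333  0.014     ]
t3 [ 0.31714809 -0.25226235  0.014     ]
t4 [ 0.5182582  -0.11391975  0.014     ]
slot [0.5389881  0.10761194 0.06      ]
l [0.71798023 0.1703866  0.124     ]
l [0.73422291 0.0066838  0.124     ]
l [ 0.54182945 -0.01284781  0.124     ]
l [0.53385491 0.14685758 0.124     ]
g [ 0.41578465 -0.25587331  0.01564498]
delta [-0.4708 -0.7539  0.0715] rot [-5.0000e-04  1.1000e-03  2.1872e+00]
```

Run:
```python
from h import *
Z=np.load('top0.npz'); c=calibration('top'); P=cloud(c,Z['d'])
for u,v in ((112,343),(140,360),(175,370),(178,340)): print(P[v,u].round(3))
go([.40,.32,.25],2.858-.75); go([.45,.03,.25],2.858-1.5)
```

```text
[0.391 0.639 0.377]
[0.325 0.591 0.379]
[0.275 0.541 0.305]
[ 0.416  0.619 -0.193]
delta [-0.2944 -0.2055 -0.019 ] rot [-9.000e-04  4.000e-04  7.498e-01]
delta [-0.4236 -0.4699 -0.0187] rot [-7.0000e-04  7.0000e-04  1.4998e+00]
```

```bash
echo '[[0.085,[-0.017,-0.183,-0.02],[0,0,0]],[0.085,[-0.017,-0.183,-0.02],[0,0,0]],[0.085,[-0.017,-0.183,-0.02],[0,0,0.1]],[0.085,[-0.196,-0.224,-0.02],[0,0,0.28]],[0.085,[-0.196,-0.224,-0.02],[0,0,0.46]]]' > m.json && python3 -m creep m.json 20
python3 - <<'E'
from h import *
go([.40,.2,.25],1.6); go([.45,.0,.25],1.1);go([.424,-.241,.2],.67)
E
```

```text
clock: 0.72
position: [0.2502, 0.3576, 0.2518]
tool_rot: [3.141, -0.001, 2.393]
force: [0.5, 0.4, -0.5]
grip_width: 0.0851
finger_force: 0.0
delta [-0.217  -0.0136  0.0016] rot [ 0.0008 -0.0009  0.7934]
delta [-0.3897 -0.1262  0.0014] rot [ 6.0000e-04 -1.2000e-03  1.2934e+00]
delta [-0.5347 -0.3205  0.0511] rot [ 3.0000e-04 -1.3000e-03  1.7234e+00]
```

```bash
echo '[[0.085,[-0.06,-0.004,0],[0,0,0.18]],[0.085,[-0.12,-0.008,0],[0,0,0.36]],[0.085,[-0.18,-0.02,0],[0,0,0.54]],[0.085,[-0.23,-0.05,0],[0,0,0.72]],[0.085,[-0.27,-0.085,0],[0,0,0.9]]]' > m.json && python3 -m creep m.json
python3 - <<'E'
from h import *
go([.424,-.241,.2],.67)
E
```

```text
clock: 1.35
position: [0.3908, 0.1112, 0.2512]
tool_rot: [3.141, 0.0, 1.491]
force: [1.5, 0.8, 0.3]
grip_width: 0.0852
finger_force: 0.0
delta [-0.3484  0.0612  0.0513] rot [2.000e-04 2.000e-04 8.209e-01]
```

```bash
echo '[[0.085,[-0.06,0.03,0],[0,0,0.17]],[0.085,[-0.12,0.04,0],[0,0,0.34]],[0.085,[-0.18,0.045,0],[0,0,0.5]],[0.085,[-0.24,0.05,0],[0,0,0.66]],[0.085,[-0.3,0.055,0.02],[0,0,0.82]]]' > m.json && python3 -m creep m.json
echo '[[0.085,[-0.04,-0.04,0.03],[0,0,0]],[0.085,[-0.04,-0.04,0.03],[0,0,0]]]' > m.json && python3 -m creep m.json
python3 - <<'E'
from h import *
c,p,d=cam('wrist'); print(c); cv2.imwrite('pics/w1.png',p); np.savez('w1.npz',p=p,d=d)
go([.416,-.256,.1],.67)
E
```

```text
clock: 1.98
position: [0.4238, -0.191, 0.2322]
tool_rot: [3.14, -0.002, 0.673]
force: [2.6, 0.7, -0.3]
grip_width: 0.0849
finger_force: 0.0
clock: 2.22
position: [0.3623, -0.1826, 0.1996]
tool_rot: [-3.136, 0.003, 0.674]
force: [0.2, 0.1, 0.5]
grip_width: 0.0854
finger_force: 0.0
{'vfov': 70.403542087056, 'cx': 317.71395697172795, 'cy': 199.43327594532963, 'eye': array([ 0.42867427, -0.12888185,  0.34161096]), 'attitude': array([ 2.80699226,  0.00479788, -0.8964109 ])}
delta [-0.0061  0.0892  0.1007] rot [-0.0023  0.001   0.0063]
```

View pics/w1.png

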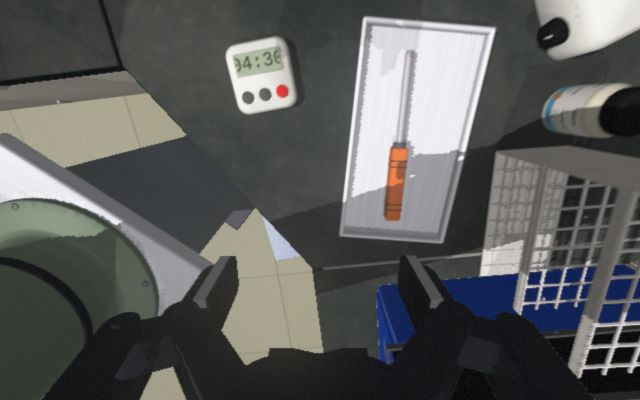

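The wrist view shows the rod in the tray: handle end (393,220), joint (400,143), tip (411,52); tray corners (364,17), (494,27), (443,242), (341,236).

Run:
```python
from h import *
c=calibration('wrist')
a=ray(c,393,219,.018);b=ray(c,400,144,.018);t=ray(c,411,52,.012)
w=np.arctan2(*(t-a)[1::-1]); print(a,b,t,w,np.linalg.norm(a-b),np.linalg.norm(t-b))
T=[ray(c,*q,.014) for q in ((364,17),(494,27),(443,242),(341,236))]; print(np.round(T,4),np.mean(T,0))
e=T[0]-T[3]; e2=T[1]-T[2]; print(np.arctan2(*e[1::-1]),np.arctan2(*e2[1::-1]),np.linalg.norm(e),np.linalg.norm(T[0]-T[1]))
u=(t-a)/np.linalg.norm(t-a); g=b-.04*u; print(g); g[2]=.1; go(g,w); g[2]=.006; go(g,w)
```

```text
[ 0.38165113 -0.28755375  0.018     ] [ 0.45360146 -0.22972246  0.018     ] [ 0.52998661 -0.17376545  0.012     ] 0.6543562427617612 0.09231092652578529 0.09487822414476003
[[ 0.5223 -0.1143  0.014 ]
 [ 0.5982 -0.223   0.014 ]
 [ 0.3982 -0.3623  0.014 ]
 [ 0.322  -0.2539  0.014 ]] [ 0.46018395 -0.23835628  0.014     ]
0.6085534202772211 0.6082943363100655 0.24413241550068826 0.13252551672042764
[ 0.4218802  -0.25405588  0.01928309]
delta [-0.0003  0.0914  0.1007] rot [-0.0023  0.001   0.0219]
delta [-0.0002  0.0916  0.1947] rot [-0.0023  0.001   0.0219]
```

```bash
echo '[[0.05,[0,0.06,0],[0,0,0.02]],[0.05,[0,0.0915,0],[-0.002,0.001,0.02]],[0.05,[0,0.0915,0.06],[-0.002,0.001,0.02]],[0.05,[0,0.0915,0.1],[-0.002,0.001,0.02]],[0.05,[0,0.0915,0.12],[-0.002,0.001,0.02]]]' > m.json && python3 -m creep m.json
python3 - <<'E'
from h import *
g=[.4212,-.2543,.006]; go(g,.655)
c,p,d=cam('wrist'); cv2.imwrite('pics/w2.png',p)
E
```

```text
clock: 2.9
position: [0.4251, -0.2537, 0.0799]
tool_rot: [3.141, -0.001, 0.659]
force: [0.0, -0.1, 0.3]
grip_width: 0.0499
finger_force: 0.0
delta [-0.0034 -0.002   0.0739] rot [ 0.0008 -0.0006  0.004 ]
```

View pics/w2.png

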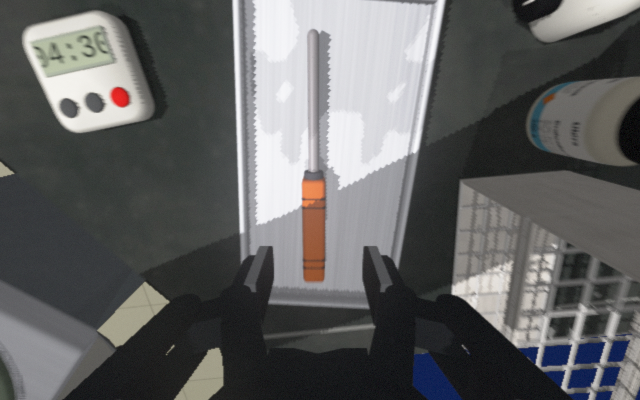

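The rod lies straight between the fingers (rod at u≈314, finger centre ≈318). Descend and grip.

```bash
echo '[[0.05,[-0.003,-0.002,0.04],[0,0,0.003]],[0.05,[-0.003,-0.002,0.074],[0,0,0.003]],[0.05,[-0.003,-0.002,0.074],[0,0,0.003]],[0.05,[-0.003,-0.002,0.074],[0,0,0.003]]]' > m.json && python3 -m creep m.json 30
echo '[[0.01,[0,0,0],[0,0,0]],[0.01,[0,0,0],[0,0,0]],[0.01,[0,0,0],[0,0,0]],[0.01,[0,0,0],[0,0,0]],[0.01,[0,0,0],[0,0,0]]]' > m.json && python3 -m creep m.json 30
echo '[[0.01,[0,0,0],[0,0,0]],[0.01,[0,0,0],[0,0,0]],[0.01,[0,0,0],[0,0,0]]]' > m.json && python3 -m creep m.json 90
```

```text
clock: 3.45
position: [0.422, -0.2549, 0.009]
tool_rot: [3.138, -0.002, 0.655]
force: [0.1, 0.1, 0.4]
grip_width: 0.0497
finger_force: 0.0
clock: 4.08
position: [0.4218, -0.2546, 0.0086]
tool_rot: [3.138, -0.002, 0.655]
force: [-0.2, 2.2, 14.7]
grip_width: 0.0172
finger_force: 30.0
clock: 4.45
position: [0.4218, -0.2546, 0.0089]
tool_rot: [3.138, -0.002, 0.655]
force: [-2.5, 3.7, 22.3]
grip_width: 0.0156
finger_force: 88.0
```

Grasp at x −40 would put the tool inside its minimum reach at the slot, so I regrip at about x −18 before lifting.

```bash
echo '[[0.04,[0,0,0],[0,0,0]],[0.04,[0,0,0],[0,0,0]],[0.04,[0.022,0,-0.002],[0,0,0]],[0.04,[0.022,0,-0.002],[0,0,0]],[0.04,[0.022,0,-0.002],[0,0,0]]]' > m.json && python3 -m creep m.json 30
echo '[[0.01,[0,0,0],[0,0,0]],[0.01,[0,0,0],[0,0,0]],[0.01,[0,0,0],[0,0,0]],[0.01,[0,0,0],[0,0,0]],[0.01,[0,0,0],[0,0,0]]]' > m.json && python3 -m creep m.json 30
echo '[[0.01,[0,0,0],[0,0,0]],[0.01,[0,0,0],[0,0,0]],[0.01,[0,0,-0.003],[0,0,0]],[0.01,[0,0,-0.02],[0,0,0]],[0.01,[0,0,-0.06],[0,0,0]]]' > m.json && python3 -m creep m.json 90
python3 - <<'E'
from h import *
print(bot.observe()['grip_width'])
go([.40,.0,.2],.35); go([.404,.094,.12],.11)
E
```

```text
clock: 5.08
position: [0.4381, -0.2414, 0.0096]
tool_rot: [3.14, -0.001, 0.655]
force: [-0.8, -0.2, -0.4]
grip_width: 0.0403
finger_force: 0.0
clock: 5.7
position: [0.4381, -0.2416, 0.0097]
tool_rot: [3.14, -0.001, 0.654]
force: [-2.4, -1.0, 5.4]
grip_width: 0.0173
finger_force: 30.3
clock: 6.32
position: [0.4375, -0.241, 0.0702]
tool_rot: [3.141, 0.0, 0.654]
force: [1.1, -0.1, 0.8]
grip_width: 0.0153
finger_force: 88.3
0.015312339551813015
delta [ 0.1169 -0.2141 -0.1298] rot [2.000e-04 2.000e-04 3.043e-01]
delta [ 0.1773 -0.2862 -0.0499] rot [2.000e-04 2.000e-04 5.443e-01]
```

```bash
echo '[[0.01,[0.02,-0.03,-0.06],[0,0,0.1]],[0.01,[0.05,-0.08,-0.11],[0,0,0.25]],[0.01,[0.08,-0.13,-0.13],[0,0,0.4]],[0.01,[0.11,-0.18,-0.13],[0,0,0.54]],[0.01,[0.13,-0.21,-0.13],[0,0,0.544]]]' > m.json && python3 -m creep m.json
echo '[[0.01,[0,0,0],[0,0,0]],[0.01,[0,0,0],[0,0,0]]]' > m.json && python3 -m creep m.json
python3 - <<'E'
from h import *
c,p,d=cam('wrist'); print(c,bot.observe()['position']); cv2.imwrite('pics/w3.png',p); np.savez('w3.npz',p=p,d=d)
E
```

```text
clock: 6.95
position: [0.4186, -0.0364, 0.1951]
tool_rot: [3.141, -0.003, 0.118]
force: [0.4, 0.4, -0.6]
grip_width: 0.0153
finger_force: 88.3
clock: 7.2
position: [0.4189, -0.0378, 0.1945]
tool_rot: [3.14, -0.002, 0.123]
force: [0.7, -0.3, -0.7]
grip_width: 0.0153
finger_force: 88.3
{'vfov': 70.403542087056, 'cx': 317.71395697172795, 'cy': 199.43327594532963, 'eye': array([ 0.50185229, -0.02577778,  0.33689897]), 'attitude': array([ 2.81294957e+00, -1.88421591e-03, -1.44746169e+00])} [ 0.4188747  -0.03858429  0.19435158]
```

View pics/w3.png

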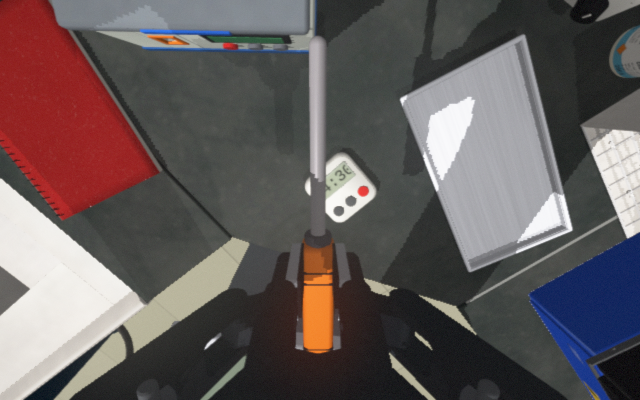

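Rod is held straight (u≈317, joint v=240 to tip v=42). The slot's orange frame is near (170,41); I'll enlarge that.

Run:
```python
from h import *
Z=np.load('w3.npz'); p=Z['p'];c=calibration('wrist')
cv2.imwrite('pics/w3c.png',cv2.resize(p[0:70,50:330],None,fx=2.85,fy=5,interpolation=cv2.INTER_CUBIC))
P=cloud(c,Z['d'])
for u in (110,140,200,230,260,290): print(u,P[2:60:3,u].round(3)[[2,5,8,9,10,11,12,13,14,15,16]].tolist())
print('rod',[(v,P[v,317].round(4).tolist()) for v in (44,60,100,150,200,230,260,300)])
```

```text
110 [[0.543, 0.112, 0.125], [0.538, 0.113, 0.124], [0.533, 0.114, 0.124], [0.531, 0.115, 0.122], [0.534, 0.141, 0.084], [0.533, 0.149, 0.072], [0.539, 0.198, -0.001], [0.536, 0.197, 0.001], [0.534, 0.199, -0.002], [0.531, 0.199, -0.001], [0.528, 0.198, -0.0]]
140 [[0.545, 0.093, 0.124], [0.54, 0.094, 0.125], [0.535, 0.094, 0.125], [0.534, 0.096, 0.122], [0.537, 0.116, 0.086], [0.536, 0.123, 0.074], [0.536, 0.13, 0.062], [0.535, 0.137, 0.05], [0.534, 0.146, 0.036], [0.535, 0.167, -0.002], [0.532, 0.168, -0.002]]
200 [[0.55, 0.054, 0.126], [0.545, 0.055, 0.126], [0.54, 0.055, 0.125], [0.538, 0.055, 0.124], [0.537, 0.056, 0.122], [0.54, 0.068, 0.09], [0.541, 0.077, 0.068], [0.54, 0.082, 0.056], [0.54, 0.087, 0.041], [0.539, 0.094, 0.025], [0.537, 0.096, 0.018]]
230 [[0.552, 0.036, 0.124], [0.547, 0.036, 0.125], [0.542, 0.036, 0.124], [0.54, 0.036, 0.124], [0.539, 0.037, 0.12], [0.538, 0.037, 0.118], [0.541, 0.047, 0.084], [0.541, 0.051, 0.071], [0.542, 0.057, 0.05], [0.54, 0.057, 0.049], [0.541, 0.065, 0.021]]
260 [[0.502, -0.027, 0.337], [0.549, 0.016, 0.125], [0.545, 0.016, 0.124], [0.543, 0.016, 0.125], [0.542, 0.017, 0.121], [0.545, 0.022, 0.092], [0.544, 0.024, 0.085], [0.544, 0.026, 0.074], [0.546, 0.031, 0.048], [0.543, 0.031, 0.047], [0.544, 0.036, 0.021]]
290 [[0.556, -0.003, 0.127], [0.552, -0.003, 0.126], [0.547, -0.003, 0.126], [0.545, -0.003, 0.124], [0.544, -0.003, 0.123], [0.549, 0.001, 0.085], [0.549, 0.001, 0.074], [0.548, 0.002, 0.069], [0.549, 0.004, 0.049], [0.549, 0.005, 0.034], [0.548, 0.006, 0.021]]
rod [(44, [0.5257, -0.0237, 0.1989]), (60, [0.5196, -0.0244, 0.1984]), (100, [0.503, -0.0264, 0.2008]), (150, [0.4804, -0.0292, 0.1996]), (200, [0.4554, -0.0322, 0.2005]), (230, [0.4384, -0.0343, 0.1997]), (260, [0.4241, -0.036, 0.2058]), (300, [0.3984, -0.0391, 0.2052])]
```

View pics/w3c.png

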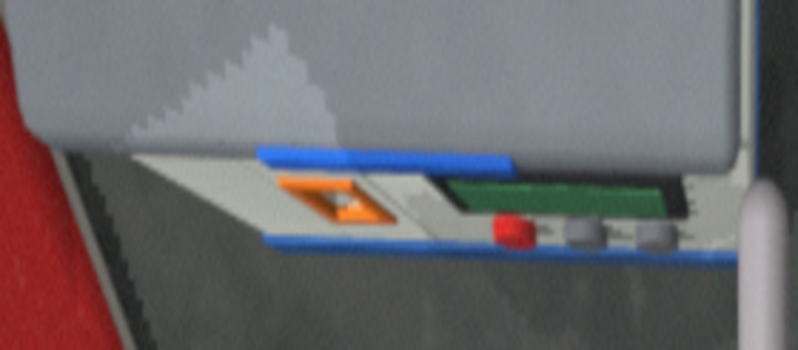

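```bash
cat >> h.py <<'E'
def body(P,u0,u1,v1=60):
    Q=P[0:v1,u0:u1].reshape(-1,3)
    f=Q[(Q[:,2]>.025)&(Q[:,2]<.1)]; return f
E
python3 - <<'E'
from h import *
Z=np.load('w3.npz');c=calibration('wrist');P=cloud(c,Z['d'])
f=body(P,115,300); 
k=np.ones(len(f),bool)
for _ in range(4):
    a=np.polyfit(f[k,1],f[k,0],1); r=f[:,0]-np.polyval(a,f[:,1]); k=abs(r)<.003
yaw=-np.arctan(a[0]); print('yaw',yaw,a,k.sum(),r[k].std())
L=P[10:24,70:300].reshape(-1,3); L=L[L[:,2]>.12]
# lid front edge: minimal x per y bin
s=ray(c,50+338/2.85-.3,201/5-.4,.06); print('slot',s,'face x at y',np.polyval(a,s[1]))
for q in ((280,180),(350,180),(395,222),(328,222)):
    print(ray(c,50+q[0]/2.85-.3,q[1]/5-.4,.076 if q[1]<200 else .044))
t=ray(c,317,36.5,.196); j=ray(c,317,240,.196); print('tip',t,j,np.linalg.norm(t-j))
st=bot.observe(); A=Rm(st['tool_rot']); print('tip in tool',A.T@(t-st['position']),A.T@(j-st['position']))
cs=s.copy(); 
for off in (.02,):
    ax=np.array([np.cos(yaw),np.sin(yaw),0]); tgt=s-ax*(off+.115); tgt[2]=.0583; print(tgt); go([tgt[0],tgt[1],.19],yaw);
E
```

```text
yaw 0.09032485497578356 [-0.0905713   0.54712199] 2425 0.0009936591583058747
slot [0.53736002 0.10728792 0.06      ] face x at y 0.5374047798420036
[0.53636004 0.11576998 0.076     ]
[0.53878282 0.0960186  0.076     ]
[0.53818135 0.09697506 0.044     ]
[0.53555619 0.11838484 0.044     ]
tip [ 0.52915067 -0.02324303  0.196     ] [ 0.43071583 -0.03519505  0.196     ] 0.09915779225094509
tip in tool [ 0.11132571 -0.00187842 -0.0013853 ] [ 0.01216821 -0.00192871 -0.00162214]
[0.40291035 0.09511064 0.0583    ]
delta [ 0.0003 -0.1347  0.0042] rot [ 0.0014 -0.0024  0.031 ]
```

Run:
```python
from h import *
go([.4071,.091,.19],.11);go([.4071,.091,.0586],.11)
```

```text
delta [ 0.004  -0.1301  0.0042] rot [ 0.0014 -0.0024  0.0113]
delta [ 0.0037 -0.1303  0.1356] rot [ 0.0014 -0.0024  0.0113]
```

```bash
echo '[[0.01,[0,-0.06,0],[0.0014,-0.0024,0.011]],[0.01,[0.002,-0.115,0],[0.0014,-0.0024,0.011]],[0.01,[0.004,-0.13,0],[0.0014,-0.0024,0.011]],[0.01,[0.004,-0.13,0.04],[0.0014,-0.0024,0.011]],[0.01,[0.004,-0.13,0.09],[0.0014,-0.0024,0.011]]]' > m.json && python3 -m creep m.json
python3 - <<'E'
from h import *
go([.4071,.091,.0586],.11)
E
```

```text
clock: 7.88
position: [0.4082, 0.0908, 0.1031]
tool_rot: [3.142, -0.001, 0.11]
force: [1.3, 1.5, -1.5]
grip_width: 0.0154
finger_force: 88.5
delta [-0.0011 -0.0004  0.0445] rot [ 0.     -0.0014  0.    ]
```

```bash
echo '[[0.01,[-0.001,0,0.04],[0,-0.001,0]],[0.01,[-0.001,0,0.0455],[0,-0.001,0]],[0.01,[-0.001,0,0.0455],[0,-0.001,0]],[0.01,[-0.001,0,0.0455],[0,-0.001,0]]]' > m.json && python3 -m creep m.json
python3 - <<'E'
from h import *
c,p,d=cam('wrist'); np.savez('w4.npz',p=p,d=d); s=bot.observe();print(s['position'],s['tool_rot'],s['force'])
np.savez('c4.npz',**c)
cv2.imwrite('pics/w4.png',cv2.resize(p[0:260,190:450],None,fx=3,fy=2.3,interpolation=cv2.INTER_CUBIC))
go([.4071,.091,.0586],.11)
E
```

```text
clock: 8.38
position: [0.4071, 0.0914, 0.0595]
tool_rot: [-3.141, -0.0, 0.111]
force: [-0.0, 0.2, -0.1]
grip_width: 0.0152
finger_force: 88.5
[0.40695602 0.09171178 0.05938555] [-3.14124290e+00 -4.25029701e-04  1.11375109e-01] [-0.03176227  0.08383561 -1.6339187 ]
delta [0.0001 0.0007 0.0008] rot [-0.0004 -0.0004  0.0014]
```

View pics/w4.png

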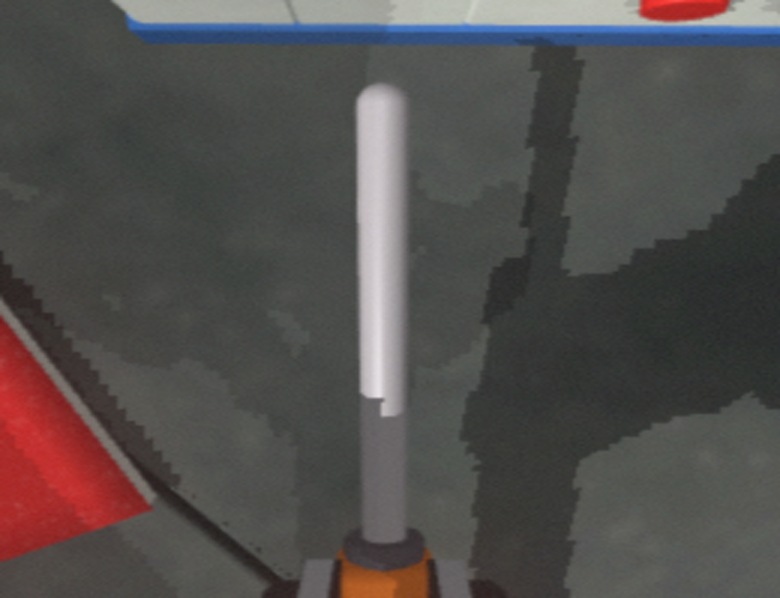

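Rod tip at about (317,37) in full-frame pixels, 2 cm before the base edge, which lies square to the rod. Slot itself is out of view; advance while watching the force.

```bash
echo '[[0.01,[0.01,0.0005,0.0008],[0,0,0]],[0.01,[0.02,0.0005,0.0008],[0,0,0]],[0.01,[0.025,0.0005,0.0008],[0,0,0]],[0.01,[0.025,0.0005,0.0008],[0,0,0]]]' > m.json && python3 -m creep m.json
echo '[[0.01,[0.006,0,0],[0,0,0]],[0.01,[0.012,0,0],[0,0,0]],[0.01,[0.018,0,0],[0,0,0]],[0.01,[0.018,0,0],[0,0,0]]]' > m.json && python3 -m creep m.json
```

```text
clock: 8.93
position: [0.4314, 0.0937, 0.0573]
tool_rot: [3.141, 0.001, 0.111]
force: [-0.6, -0.9, -0.8]
grip_width: 0.0152
finger_force: 88.5
clock: 9.43
position: [0.4495, 0.0957, 0.0573]
tool_rot: [3.141, 0.001, 0.111]
force: [0.5, 0.2, -0.3]
grip_width: 0.0154
finger_force: 88.5
```

```bash
echo '[[0.01,[0.003,0,0],[0,0,0]],[0.01,[0.006,0,0],[0,0,0]],[0.01,[0.006,0,0],[0,0,0]]]' > m.json && python3 -m creep m.json
echo '[[0.01,[0.002,0,0],[0,0,0]],[0.01,[0.004,0,0],[0,0,0]],[0.01,[0.004,0,0],[0,0,0]]]' > m.json && python3 -m creep m.json
echo '[[0.01,[0.002,0,0],[0,0,0]],[0.01,[0.004,0,0],[0,0,0]],[0.01,[0.004,0,0],[0,0,0]]]' > m.json && python3 -m creep m.json
```

```text
clock: 9.8
position: [0.4552, 0.0964, 0.0574]
tool_rot: [3.141, 0.001, 0.111]
force: [-0.7, 0.1, -0.4]
grip_width: 0.0151
finger_force: 88.5
clock: 10.18
position: [0.4585, 0.0968, 0.0572]
tool_rot: [3.141, 0.002, 0.111]
force: [-4.6, 0.5, -0.3]
grip_width: 0.0151
finger_force: 88.5
clock: 10.55
position: [0.4627, 0.0973, 0.0573]
tool_rot: [3.141, 0.002, 0.111]
force: [-3.7, -0.1, -0.7]
grip_width: 0.0152
finger_force: 88.5
```

```bash
echo '[[0.01,[0.002,0,0],[0,0,0]],[0.01,[0.004,0,0],[0,0,0]],[0.01,[0.004,0,0],[0,0,0]]]' > m.json && python3 -m creep m.json
echo '[[0.01,[0.0015,0,0],[0,0,0]],[0.01,[0.0015,0,0],[0,0,0]],[0.01,[0.0015,0,0],[0,0,0]]]' > m.json && python3 -m creep m.json
python3 - <<'E'
from h import *
Z=np.load('top0.npz')
c,p,d=cam('top'); P=cloud(c,d); print(P[225:235:2,275:320:5,2].round(3)); print(Z['d'][230,295],d[230,295])
E
```

```text
clock: 10.92
position: [0.4665, 0.0977, 0.0572]
tool_rot: [3.141, 0.002, 0.111]
force: [-6.2, -0.5, 0.2]
grip_width: 0.0154
finger_force: 88.5
clock: 11.3
position: [0.4679, 0.0978, 0.0572]
tool_rot: [3.141, 0.002, 0.111]
force: [-6.5, 0.2, -0.3]
grip_width: 0.0153
finger_force: 88.5
[[0.414 0.524 0.554 0.573 0.571 0.567 0.556 0.539 0.504]
 [0.412 0.54  0.566 0.581 0.582 0.581 0.567 0.549 0.515]
 [0.403 0.557 0.582 0.588 0.591 0.591 0.581 0.56  0.526]
 [0.393 0.57  0.594 0.602 0.604 0.598 0.589 0.569 0.534]
 [1.674 0.589 0.606 0.618 0.619 0.617 0.6   0.581 0.548]]
1.6847867 1.1087937
```

Force steady at 6.5 N, about 10 mm of travel. Withdraw and check the lid.

```bash
echo '[[0.01,[-0.015,0,0],[0,0,0]],[0.01,[-0.03,0,0],[0,0,0]],[0.01,[-0.045,0,0],[0,0,0]],[0.01,[-0.06,0,0],[0,0,0]],[0.01,[-0.062,0,0],[0,0,0]]]' > m.json && python3 -m creep m.json
python3 - <<'E'
from h import *
c,p,d=cam('scene'); P=cloud(c,d)
P0=cloud(c,np.load('scene0.npz')['d'])
for u,v in ((300,165),(318,180),(330,200),(290,180),(320,150)): print(P0[v,u].round(3),P[v,u].round(3))
cv2.imwrite('pics/s2.png',cv2.resize(p[100:320,200:460],None,fx=3,fy=2.7,interpolation=cv2.INTER_CUBIC))
E
```

```text
clock: 11.98
position: [0.4058, 0.091, 0.0576]
tool_rot: [-3.142, 0.002, 0.111]
force: [0.1, -0.3, -0.3]
grip_width: 0.015
finger_force: 88.5
[0.6   0.122 0.128] [0.585 0.103 0.155]
[0.602 0.044 0.125] [0.584 0.025 0.158]
[ 0.601 -0.01   0.082] [ 0.6   -0.012  0.084]
[0.541 0.098 0.126] [0.549 0.109 0.11 ]
[0.691 0.131 0.121] [0.682 0.122 0.135]
```

The lid stands ajar (0.155 high near its front). Shift to y≈−5, raise the rod level with the gap, and enter.

```bash
echo '[[0.01,[-0.003,0.02,-0.02],[0,0,0]],[0.01,[-0.003,0.045,-0.05],[0,0,0]],[0.01,[-0.003,0.045,-0.068],[0,0,0]],[0.01,[-0.003,0.045,-0.068],[0,0,0]],[0.01,[-0.003,0.045,-0.068],[0,0,0]]]' > m.json && python3 -m creep m.json
python3 - <<'E'
from h import *
h=np.array([.7208,.0872]);ax=np.array([np.cos(.11),np.sin(.11)]);ay=np.array([-ax[1],ax[0]])
def T(a,b,y=-.005): 
    q=h+ax*(a-.1113)+ay*(y-.0019); go([*q,.112+b-.0014],.11)
T(-.146,.015)
E
```

```text
clock: 12.65
position: [0.409, 0.0463, 0.125]
tool_rot: [3.141, 0.002, 0.112]
force: [-0.1, -0.2, -0.9]
grip_width: 0.0154
finger_force: 88.5
delta [ 0.0571  0.0006 -0.0007] rot [0.0004 0.0016 0.002 ]
```

```bash
echo '[[0.01,[0.02,0,-0.0007],[0,0,0]],[0.01,[0.04,0,-0.0007],[0,0,0]],[0.01,[0.057,0,-0.0007],[0,0,0]],[0.01,[0.057,0,-0.0007],[0,0,0]]]' > m.json && python3 -m creep m.json
echo '[[0.01,[0,0,-0.01],[0,0,0]],[0.01,[0.001,0,-0.02],[0,0,0]],[0.01,[0.005,0,-0.035],[0,0,0]],[0.01,[0.01,0,-0.047],[0,0,0]],[0.01,[0.014,0,-0.057],[0,0,0]]]' > m.json && python3 -m creep m.json
```

```text
clock: 13.15
position: [0.4659, 0.0523, 0.1252]
tool_rot: [3.14, 0.002, 0.111]
force: [-0.4, -0.1, -1.1]
grip_width: 0.015
finger_force: 88.5
clock: 13.78
position: [0.4801, 0.0541, 0.1841]
tool_rot: [3.141, 0.001, 0.112]
force: [-0.3, -0.7, -2.8]
grip_width: 0.0152
finger_force: 88.3
```

```bash
echo '[[0.01,[0.012,0,-0.018],[0,0,0]],[0.01,[0.027,0,-0.035],[0,0,0]],[0.01,[0.044,0,-0.049],[0,0,0]],[0.01,[0.064,0,-0.062],[0,0,0]],[0.01,[0.084,0,-0.07],[0,0,0]]]' > m.json && python3 -m creep m.json
echo '[[0.01,[0.022,0,-0.006],[0,0,0]],[0.01,[0.042,0,-0.008],[0,0,0]],[0.01,[0.057,0,-0.008],[0,0,0]],[0.01,[0.07,0,-0.007],[0,0,0]],[0.01,[0.08,0,-0.006],[0,0,0]]]' > m.json && python3 -m creep m.json
python3 - <<'E'
from h import *
c,p,d=cam('scene'); cv2.imwrite('pics/s3.png',cv2.resize(p[60:260,220:460],None,fx=3,fy=3,interpolation=cv2.INTER_CUBIC))
E
```

```text
clock: 14.4
position: [0.564, 0.0634, 0.2539]
tool_rot: [3.141, 0.001, 0.111]
force: [-0.5, -0.6, -0.9]
grip_width: 0.0151
finger_force: 88.4
clock: 15.02
position: [0.6432, 0.0722, 0.2588]
tool_rot: [3.141, 0.001, 0.111]
force: [0.1, 0.7, -0.9]
grip_width: 0.0154
finger_force: 89.1
```

View pics/s3.png

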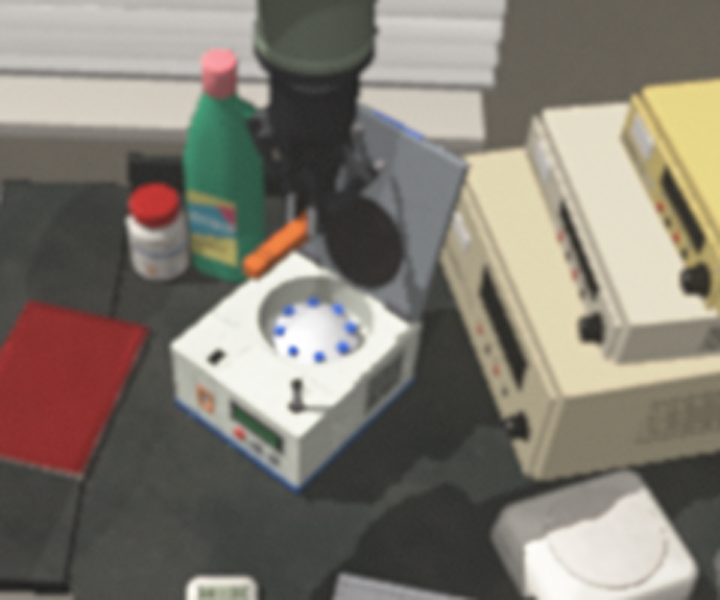

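The lid stands upright and open, grey underside visible at about (400,220), bowl exposed; bottles are in place. Back the rod off and check that the lid stays.

```bash
echo '[[0.01,[-0.02,0,0],[0,0,0]],[0.01,[-0.07,0,0],[0,0,0]],[0.01,[-0.13,0,0],[0,0,0]],[0.01,[-0.19,0,0],[0,0,0]],[0.01,[-0.22,0,0],[0,0,0]]]' > m.json && python3 -m creep m.json
python3 - <<'E'
from h import *
c,p,d=cam('scene'); P=cloud(c,d); Q=P[70:180,330:385].reshape(-1,3)
e=Q-[.7208,.0872,.112]; a=e[:,0]*np.cos(.11)+e[:,1]*np.sin(.11); y=-e[:,0]*np.sin(.11)+e[:,1]*np.cos(.11)
k=(abs(a)<.12)&(abs(y)<.09)&(e[:,2]>.03)&(e[:,2]<.2); print(k.sum(),np.percentile(e[k,2],[2,98]),np.polyfit(e[k,2],a[k],1))
go([.42,-.07,.2],.38);go([.4381,-.2415,.08],.654)
E
```

```text
clock: 15.7
position: [0.4212, 0.0474, 0.2587]
tool_rot: [-3.14, 0.003, 0.111]
force: [1.2, -0.1, -0.5]
grip_width: 0.0151
finger_force: 89.1
2146 [0.03356126 0.17773858] [2.73017271e-01 1.66507686e-04]
delta [-0.0115  0.1164  0.0583] rot [-0.0033  0.0042 -0.2703]
delta [-0.0117  0.2892  0.1778] rot [-0.0039  0.0038 -0.5443]
```

Lid leans back at 1.84 rad, against its stop. Carry the rod back to the tray.

```bash
echo '[[0.01,[-0.003,0.06,0.02],[-0.003,0.004,-0.11]],[0.01,[-0.006,0.12,0.05],[-0.003,0.004,-0.25]],[0.01,[-0.009,0.18,0.08],[-0.003,0.004,-0.4]],[0.01,[-0.012,0.24,0.11],[-0.003,0.004,-0.5]],[0.01,[-0.012,0.289,0.14],[-0.003,0.004,-0.544]]]' > m.json && python3 -m creep m.json
echo '[[0.01,[0,0,0],[0,0,0]],[0.01,[0,0,0],[0,0,0]]]' > m.json && python3 -m creep m.json
python3 - <<'E'
from h import *
print(bot.observe()['position'])
go([.4381,-.2415,.03],.654);go([.4381,-.2415,.0105],.654)
E
```

```text
clock: 16.38
position: [0.44, -0.1616, 0.1628]
tool_rot: [3.137, -0.002, 0.641]
force: [0.3, 1.4, 0.1]
grip_width: 0.0153
finger_force: 89.1
clock: 16.62
position: [0.4396, -0.1605, 0.1634]
tool_rot: [3.137, -0.001, 0.636]
force: [1.1, 1.0, -1.4]
grip_width: 0.0151
finger_force: 89.1
[ 0.4395971  -0.16049136  0.16338355]
delta [-0.0495  0.0637  0.1336] rot [ 0.0041 -0.001  -0.0176]
delta [-0.0495  0.0636  0.1531] rot [ 0.0041 -0.001  -0.0176]
```

```bash
echo '[[0.01,[-0.03,0.04,0],[0.004,-0.001,-0.018]],[0.01,[-0.0495,0.0637,0.03],[0.004,-0.001,-0.018]],[0.01,[-0.0495,0.0637,0.08],[0.004,-0.001,-0.018]],[0.01,[-0.0495,0.0637,0.12],[0.004,-0.001,-0.018]],[0.01,[-0.0495,0.0637,0.13],[0.004,-0.001,-0.018]]]' > m.json && python3 -m creep m.json
python3 - <<'E'
from h import *
go([.4381,-.2415,.0115],.654)
c,p,d=cam('wrist'); cv2.imwrite('pics/w5.png',p); P=cloud(c,d); print([(v,P[v,317].round(4).tolist()) for v in (50,80,120,170,200,260,300)])
E
```

```text
clock: 17.25
position: [0.4382, -0.24, 0.0324]
tool_rot: [-3.14, 0.001, 0.657]
force: [0.3, 1.2, 0.4]
grip_width: 0.0153
finger_force: 89.1
delta [-0.001   0.0012  0.0209] rot [-0.0017  0.0009  0.0034]
[(50, [0.5213, -0.174, 0.0381]), (80, [0.5118, -0.1812, 0.038]), (120, [0.4983, -0.1917, 0.0388]), (170, [0.4793, -0.2063, 0.0374]), (200, [0.4673, -0.2156, 0.0387]), (260, [0.442, -0.2351, 0.0434]), (300, [0.4223, -0.2503, 0.0441])]
```

View pics/w5.png

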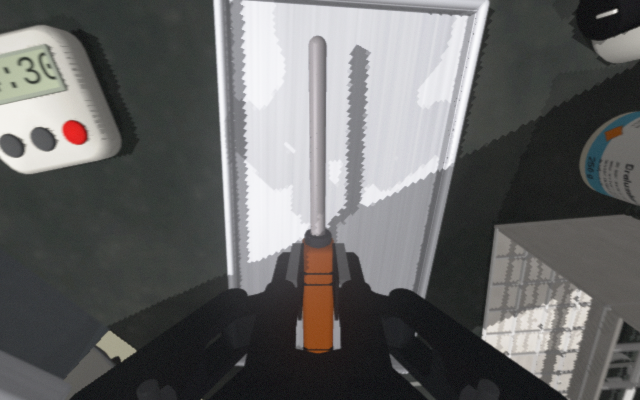

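Rod is level over the tray, tip (317,40) inside the walls. Lower in small steps until contact.

```bash
echo '[[0.01,[-0.001,0.001,0.008],[-0.001,0.001,0.003]],[0.01,[-0.001,0.001,0.015],[-0.001,0.001,0.003]],[0.01,[-0.001,0.001,0.0195],[-0.001,0.001,0.003]],[0.01,[-0.001,0.001,0.0195],[-0.001,0.001,0.003]],[0.01,[-0.001,0.001,0.0195],[-0.001,0.001,0.003]]]' > m.json && python3 -m creep m.json
echo '[[0.01,[0,0,0.001],[0,0,0]],[0.01,[0,0,0.0015],[0,0,0]],[0.01,[0,0,0.0015],[0,0,0]]]' > m.json && python3 -m creep m.json
```

```text
clock: 17.92
position: [0.4382, -0.2431, 0.0142]
tool_rot: [3.14, -0.001, 0.653]
force: [-0.1, -0.2, -0.5]
grip_width: 0.0151
finger_force: 89.1
clock: 18.3
position: [0.4381, -0.243, 0.0125]
tool_rot: [3.14, -0.001, 0.653]
force: [-0.4, -0.1, -0.3]
grip_width: 0.0154
finger_force: 89.1
```

```bash
echo '[[0.01,[0,0,0.001],[0,0,0]],[0.01,[0,0,0.0015],[0,0,0]],[0.01,[0,0,0.0015],[0,0,0]]]' > m.json && python3 -m creep m.json
echo '[[0.01,[0,0,0.0005],[0,0,0]],[0.01,[0,0,0.001],[0,0,0]],[0.01,[0,0,0.001],[0,0,0]]]' > m.json && python3 -m creep m.json
```

```text
clock: 18.68
position: [0.4381, -0.243, 0.0109]
tool_rot: [3.14, -0.001, 0.653]
force: [-0.1, 0.3, -0.8]
grip_width: 0.0152
finger_force: 89.1
clock: 19.05
position: [0.4382, -0.243, 0.01]
tool_rot: [3.14, -0.001, 0.653]
force: [0.3, -0.1, 1.1]
grip_width: 0.0152
finger_force: 89.4
```

```bash
echo '[[0.01,[0,0,0.0005],[0,0,0]],[0.01,[0,0,0.0005],[0,0,0]],[0.01,[0,0,0.0005],[0,0,0]]]' > m.json && python3 -m creep m.json
```

```text
clock: 19.42
position: [0.4382, -0.243, 0.01]
tool_rot: [3.14, -0.002, 0.652]
force: [-3.5, 1.7, 14.8]
grip_width: 0.0154
finger_force: 91.2
```

Seated. Release and rise.

```bash
echo '[[0.01,[0,0,0],[0,0,0]],[0.01,[0,0,0],[0,0,0]],[0.024,[0,0,0],[0,0,0]],[0.035,[0,0,0],[0,0,0]],[0.045,[0,0,0],[0,0,0]]]' > m.json && python3 -m creep m.json 30
echo '[[0.045,[0,0,0],[0,0,0]],[0.045,[0,0,-0.02],[0,0,0]],[0.045,[0,0,-0.06],[0,0,0]],[0.045,[0,0,-0.12],[0,0,0]],[0.045,[0,0,-0.17],[0,0,0]]]' > m.json && python3 -m creep m.json
echo '[[0.045,[0,0,0],[0,0,0]],[0.045,[0,0,0],[0,0,0]],[0.045,[0,0,0],[0,0,0]]]' > m.json && python3 -m creep m.json
python3 - <<'E'
from h import *
c,p,d=cam('wrist'); P=cloud(c,d); cv2.imwrite('pics/w6.png',p)
hsv=cv2.cvtColor(p,cv2.COLOR_BGR2HSV); o=(hsv[...,0]<14)&(hsv[...,1]>150)&(hsv[...,2]>80); q=P[o]; q=q[(q[:,2]>0)&(q[:,2]<.06)]
print(len(q),q.min(0),q.max(0),np.median(q,0))
c,s,d=cam('scene'); P=cloud(c,d); Q=P[70:180,330:385].reshape(-1,3)
e=Q-[.7208,.0872,.112]; a=e[:,0]*np.cos(.11)+e[:,1]*np.sin(.11); y=-e[:,0]*np.sin(.11)+e[:,1]*np.cos(.11)
k=(abs(a)<.12)&(abs(y)<.09)&(e[:,2]>.03)&(e[:,2]<.2); print(np.polyfit(e[k,2],a[k],1), bot.observe()['position'])
p0=np.load('scene0.npz')['p']; 
cv2.imwrite('pics/fin.png',np.hstack([cv2.resize(p,(400,300)),cv2.resize(s[60:360,180:480],(400,300))]))
E
```

```text
clock: 20.05
position: [0.4381, -0.243, 0.0094]
tool_rot: [3.14, -0.001, 0.653]
force: [0.0, -0.1, 0.0]
grip_width: 0.0451
finger_force: 0.0
clock: 20.68
position: [0.4376, -0.243, 0.1814]
tool_rot: [3.14, -0.001, 0.652]
force: [0.8, -0.4, -0.8]
grip_width: 0.0448
finger_force: 0.0
clock: 21.05
position: [0.4374, -0.2427, 0.1785]
tool_rot: [3.142, 0.0, 0.652]
force: [0.5, 0.2, 0.2]
grip_width: 0.0448
finger_force: 0.0
490 [ 0.37504499 -0.32653311  0.01163858] [ 0.59414581 -0.08581189  0.02237856] [ 0.40231421 -0.26986726  0.02042356]
[2.75097837e-01 1.51466952e-04] [ 0.43739514 -0.24291122  0.17869171]
```

View pics/fin.png

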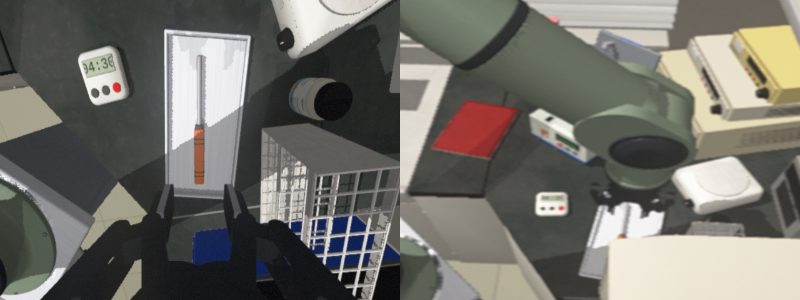

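The rod lies flat in the tray (left half, about (200,120)), the lid is still leaning open, and the gripper is clear of everything.

```bash
python3 -c "
from workcell import job; print(job.job_done())"
```

```text
the job is handed in; nothing more can be done
None
```

I released the latch through the slot (about 6.5 N on the tab), swung the lid open to 1.84 rad where it stays by itself, set the rod back down flat in the tray, and handed the job in at about 21 s.

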